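Worn-out cell into the push-flap battery bin

TASK

The thick cell in the battery charger is worn out: pull it up out of its sprung bay and push it with the gripper down through the sprung flap in the lid of the collection bin (do not just drop it on the flap), so that it falls inside and the flap closes again behind it. Leave the thin cell charging in its bay and do not disturb the other things on the counter.

Things in the scene. Friction and masses are not known exactly. Their poses are not given: they have to be found in the camera images.
- thick_cell: The worn-out cell: white cylinder with steel ends, 26.5 mm diameter, 65 mm long, about 90 g, lying in an end bay of the charger (which of the two end bays varies). Origin at its centre, x axis along it. In the bay its centre is 38 mm above the counter; clamped lengthwise by a spring, it pulls straight up against a few newtons of friction and is clear of the slide after 25 mm.
- thin_cell: The good cell that stays: same look and length (65 mm) but only 18.4 mm diameter, about 46 g, in the other end bay. Origin at its centre, x axis along the cylinder.
- charger: Black charger, fixed. Origin on the counter; it covers x -88 to 62, y -70 to 70 mm. Four open bays run along x at y = -48, -16, 16, 48 mm; the outer two hold the cells, centred at x = 9.5. Deck 22 mm high, cradles 3 mm higher with edges 5 mm above the deck, 10 mm either side of a bay's centre line. From x = 42 a full-width wall 52 mm high. Its display end (x below -54) is 34 mm high.
- slide_a (a joint): Sprung contact slide of the bay at y = -48 mm (slide_b: y = 48), 16 mm wide, top 46 mm above the counter; it presses the near end of the cell towards the charger's +x with about 4 N. Value in m: 0 sprung right forward, face at x = -12 mm (bay empty), 0.011 against a cell. The inner, empty bays have the same slides, forward. Only slides and the wall stand above the cradles.
- bin: Collection bin, fixed to the counter: grey plastic box with a white lid, 196 mm square over the lid, 200 mm high, hollow down to its 4 mm floor. Origin at the centre of its underside; x axis from the flap's free edge towards its hinge.
- bin_mouth (a point): Centre of the square opening in the bin's lid, level with the lid's top (200 mm above the counter). The opening is 122 x 122 mm, sides along the bin's x and y axes, filled by the grey flap; the lid is 5 mm thick. Inside it open the fingers only 10 to 20 mm more than the cell: a gripper opened wide jams against the lid's edges, and near the hinge edge there is least room.
- flap (a joint): Flap angle, rad: 0 closed (level, nearly flush with the lid), growing as it is pushed down into the bin, stop at 1.45. Hinged along the opening's +x edge (bin frame), 118 mm from hinge to free edge. The spring (0.13 N m at first, 0.20 when steep) carries a cell merely laid on it; pushing takes 3 to 8 N. Let go with the cell's centre 35 mm or more below the lid top and it falls through.
- mug: White mug, 82 mm diameter, 95 mm high, handle on its +y side, standing; origin under its centre. Leave alone.
- remote: Black remote control, 170 x 46 x 18 mm, lying; origin under its centre, x along its length. Leave alone.
- card_box: Boxed deck of cards, 90 x 64 x 18 mm, lying; origin under its centre. Leave alone.
- chalk: Cube of cue chalk, 22 mm; origin under its centre. Leave alone.
- slide_b (a joint): The same slide for the bay at y = +48 mm.
There are look-alikes about, which are no part of the job. Of the things that look like the charger, take the one that is nearest to the robot's base at the start. What is shaped like the thick_cell but orange is not meant.

How it is judged (in metres and radians):
On the way, in this order (a step that is already met when the one before it is completed fails the run):
1. the thick cell is pulled up out of its bay, held in the gripper (z of thick_cell in the frame of charger above 0.075 m and contact force between the fingers and thick_cell above 1 N), for 0.1 s.
2. the cell, in the gripper's fingers, is below the lid's top with the flap pushed open (value of joint flap above 0.35 rad and z of thick_cell in the frame of bin_mouth below -0.01 m and horizontal distance between thick_cell and bin_mouth below 0.06 m and contact force between the fingers and thick_cell above 1 N), for 0.05 s.
At the end, for the whole second after the job is handed in: The thick cell lies at rest on the floor of the bin (its centre under 60 mm above the counter, within the walls, slower than 0.05 m/s), the flap is closed (under 0.06 rad), the thin cell is still in its bay (moved under 10 mm), and mug, remote, card box and chalk are where they were (within 30 mm) (x of thick_cell in the frame of bin between -0.085 and 0.085 m and y of thick_cell in the frame of bin between -0.085 and 0.085 m and height (world z) of thick_cell below 0.06 m and linear speed of thick_cell below 0.05 m/s and value of joint flap below 0.06 rad and distance of thin_cell from where it was at the start of the episode below 0.01 m and distance of each of mug, remote, card_box, chalk from where it was at the start of the episode below 0.03 m); the robot touches nothing.
It fails at once if the thin cell is pulled from its bay (distance of thin_cell from where it was at the start of the episode above 0.02 m).
It fails at once if one of the other things on the counter is knocked away or over (distance of any of mug, remote, card_box, chalk from where it was at the start of the episode above 0.04 m or angle between mug's own z axis and vertical above 0.5 rad).
It also fails if it takes over 46 s, if anything falls off the work surface, if the arm or the gripper's body presses on something with over 40 N, if the wrist force passes 120 N, or if a joint passes its speed limit or range.

ROBOT

A 7-joint arm with a two-finger parallel gripper is mounted at the origin on the work surface. World frame = base frame: x ahead of the robot, y to its left, z up, the work surface at z = 0. Lengths are in mm, angles in rad, forces in N, time in s.
With the tool pointing down it reaches from about 400 to 875 mm from the base axis. Payload 4.4 kg.
Tool frame: the origin (TCP) lies midway between the tips of the shut fingers; the grasp point (between the pads) lies 19 mm behind it (ctrl.pinch_z is the distance from the TCP to the grasp point, in mm); z points along the fingers, y is the line along which they close (so a half turn about z gives the same grasp; the last joint's range is limited). The gripper opens to 85 mm and grips with 20 to 120 N. Pads are 22 mm wide; open, the fingers measure 114 mm over their backs; the gripper's body (76 mm by 85 mm) begins 54 mm behind the grasp point. The pads swing forward as they close: fully open they stand 13 mm farther back than shut.
Start: joints at [-1.223, 0.628, 0.038, 1.517, -0.027, 0.996, -0.02], TCP at [261.337, 595.165, 211.313] pointing down, gripper open.
Joint ranges: [-3.06, 3.06], [-0.37, 2.12], [-1.25, 1.32], [0.18, 2.47], [-1.1, 4.24], [0.23, 1.98], [-2.94, 2.94]. Speed limits (rad/s): [2.57, 2.57, 3.14, 3.14, 3.14, 3.14, 3.14].

INTERFACE

Orientations are given as [roll, pitch, yaw] about the fixed x, y, z axes, in that order (R = Rz(yaw) Ry(pitch) Rx(roll)).
In Python, from cell import read_state, cams, order, ctrl gives the robot as it stands.
- The arm moves only by the tool move_arm, never from a script. Its argument "targets" is text: rows parted by semicolons, each of 7 numbers parted by spaces: the gripper's target within -1 to 1 (fully open at 1, half-way at 0, shut at -1), then the shift along the tool's x, y, z in cm, then the turn, a rotation vector about the tool's x, y, z in degrees. A call has 1 to 5 rows; each row shifts and turns the commanded pose from where the row before left it, along the tool's axes as they then stand; what a row does not reach is not made up. A row lasts 1/12 s, in which the tool goes at most 41.7 mm and 7.16 degrees, less where a joint would pass 70% of its speed; a pose out of reach is approached as far as the arm can. A call with a gripper value outside its range is refused whole. The fingers move at their own pace and stop on an object; the grip force is fixed at half the most. Time passes only in rows, so rows that do not move let the fingers close. It gives the time, the measured TCP pose, the force, the opening and the grip force at its end, in the units of the state.
- read_state(): the state, without advancing time (a new reading comes with each control period).
- cams.get_image(name): name is "side" or "top" or "wrist"; returns a dict with "color" (480x640x3 uint8, red, green, blue), "fovy" (degrees; the focal length in pixels is half the picture's height over the tangent of half this angle, whatever the lens; pixels are square), "cx", "cy" (the principal point, pixels), "rvec" (rotation vector, rad) and "tvec" (3), from world to camera coordinates, as OpenCV has them. Camera axes: x right, y down, z forward; pixel columns grow to the right and rows downward; lengths in mm; the calibration is good to about 2 mm. A picture is of the moment at which its call begins. There is no depth.
- order.finish_job(): hands the job in; it is judged then, once.
The state is a dict: "clock": time; "qpos": joint angles; "qd": joint speeds; "tau": joint torques, N m; "eef_pos": TCP position; "tool_rot": TCP orientation; "force": force on the tool from outside, world axes, zero at the start; "torque": the same for the moment, N m; "width": finger opening in mm; "gripper_force": force on a finger pad.
Only numpy, scipy, OpenCV 4.12 (cv2) and the standard library are available. Lean on these libraries where they do the work, as an engineer would, in place of code of your own. Each camera call takes 0.05 s, during which the arm holds its last target. There are 200 camera calls.

## Working session

There is one attempt and no reset: what is moved stays moved. The work goes in short steps, Python scripts to look and compute and a tool call to move; the robot and the scene stay as the last step left them, time stands still between calls to the robot, and variables do not carry over. Pictures are saved under pics/ and viewed, at most 13 in all, crops included, and the job is handed in when it is done.

Besides the shell and the picture viewer there is one more tool, called after ">>>" by a JSON object that holds its "name" and its "arguments", one argument or row to a line. move_arm: Moves the arm, as the interface text tells. Its arguments: {"type":"object","properties":{"targets":{"type":"string"}},"required":["targets"]}

```bash
mkdir -p pics
cat > h.py <<'E'
import numpy as np, cv2
from cell import read_state, cams, order, ctrl
def get(n,fn=None):
    d=cams.get_image(n)
    if fn: cv2.imwrite('pics/'+fn,d['color'][:,:,::-1])
    return d
def par(d):
    f=240/np.tan(np.radians(d['fovy'])/2); R=cv2.Rodrigues(np.array(d['rvec'],float))[0]
    return f,R,np.array(d['tvec'],float).ravel()
def ray(d,u,v,z):
    f,R,t=par(d); c=-R.T@t; w=R.T@np.array([(u-d['cx'])/f,(v-d['cy'])/f,1.])
    return c+w*(z-c[2])/w[2]
def proj(d,p):
    f,R,t=par(d); q=R@np.array(p,float)+t; return q[0]/q[2]*f+d['cx'],q[1]/q[2]*f+d['cy']
E
python3 - <<'E'
from h import *
import pickle
D={n:get(n,n+'0.png') for n in('top','side')}
pickle.dump(D,open('d0.pkl','wb'))
for n,d in D.items():
    f,R,t=par(d);print(n,f,-R.T@t,R[2])
print(read_state(),ctrl.pinch_z)
E
```

```text
top 616.7981156029853 [ 523.50287552  -27.71572025 1617.98617965] [ 0.0873458   0.00627514 -0.99615829]
side 539.8633081965282 [ 958.78173641  350.07167409 1561.03747591] [-0.22328668 -0.23923615 -0.94493869]
{'clock': 0.1, 'qpos': array([-1.22281402,  0.62925074,  0.03842595,  1.51826734, -0.02698341,
        0.99631227, -0.02000805]), 'qd': array([ 0.00086313, -0.00195929,  0.00018822, -0.00044474, -0.00017514,
        0.00055433,  0.00098388]), 'tau': array([ 3.29659488e-03, -5.64534473e+01,  1.23068400e+00, -1.93974298e+01,
        1.13311195e-02,  5.44641138e-03,  5.30938919e-06]), 'eef_pos': array([261.07506165, 594.61080724, 210.48282767]), 'tool_rot': array([-3.13987250e+00,  2.01898270e-05,  2.72782657e+00]), 'force': array([-0.20374073, -0.69095808, -0.4553906 ]), 'torque': array([-0.02889818, -0.05237368, -0.01067864]), 'gripper_force': 0.0, 'width': 85.51317907460677} 18.700000000000003
```

View pics/top0.png

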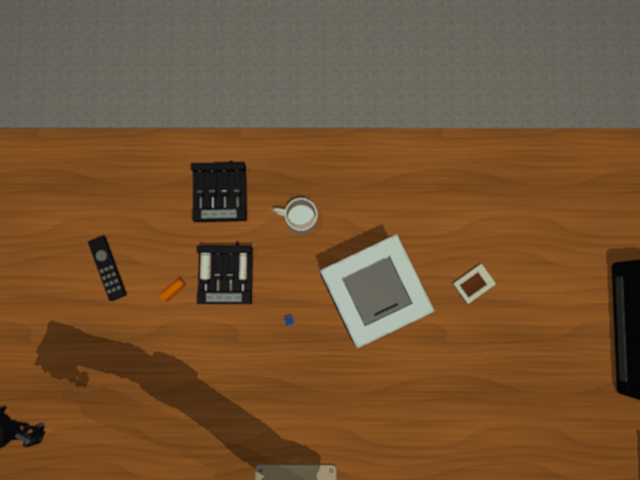

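View pics/side0.png

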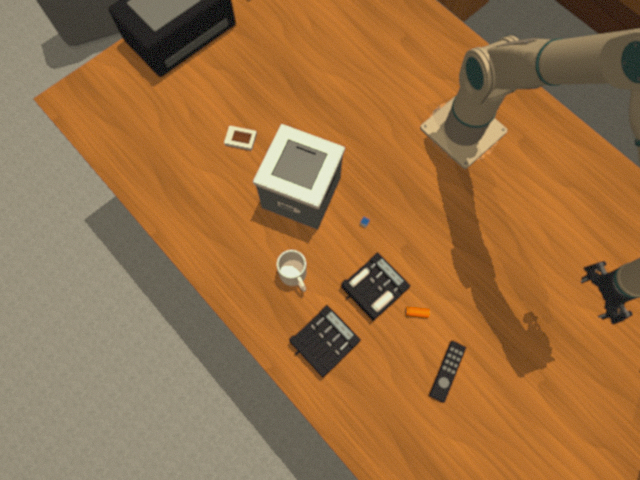

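The top view shows two chargers. The nearer one is at (225,273) with its display end towards the robot; its fat cell is on the left (205,265) and the thin one at (243,266). The bin lid centre is near (377,291), with a dark slot on the flap at (386,309). The side view agrees on the layout.

Run:
```python
from h import *
import pickle
D=pickle.load(open('d0.pkl','rb'));
d=D['top'];im=d['color'].astype(int)
sat=im.max(2)-im.min(2)
w=((im.min(2)>120)&(sat<60)).astype(np.uint8)
n,l,s,c=cv2.connectedComponentsWithStats(w)
for i in range(1,n):
    if s[i,4]>40 and s[i,1]>120:
        cn=cv2.findContours((l==i).astype(np.uint8),0,2)[0][0]; r=cv2.minAreaRect(cn)
        z=200 if s[i,4]>3000 else 42
        print('white',s[i],np.round(r[0],1),np.round(r[1],1),r[2],[np.round(ray(d,*p,z),0)[:2].tolist() for p in cv2.boxPoints(r)], np.round(ray(d,*r[0],z),1))
# flap
x0,y0,x1,y1=320,235,435,348
g=np.zeros_like(w);g[y0:y1,x0:x1]=((im.max(2)<140)&(sat<30))[y0:y1,x0:x1]
n,l,s,c=cv2.connectedComponentsWithStats(g)
for i in range(1,n):
    if s[i,4]>15:
        cn=cv2.findContours((l==i).astype(np.uint8),0,2)[0][0]; r=cv2.minAreaRect(cn)
        b=[np.round(ray(d,*p,200),0)[:2] for p in cv2.boxPoints(r)]
        print('grey',s[i],np.round(ray(d,*r[0],200),1),[p.tolist() for p in b],r[2])
# dark charger
k=((im.max(2)<60)).astype(np.uint8)
n,l,s,c=cv2.connectedComponentsWithStats(k)
for i in range(1,n):
    if s[i,4]>400:
        cn=max(cv2.findContours((l==i).astype(np.uint8),0,2)[0],key=len); r=cv2.minAreaRect(cn)
        print('dark',s[i],np.round(ray(d,*r[0],30),1),[np.round(ray(d,*p,30),0)[:2].tolist() for p in cv2.boxPoints(r)],r[2])
def crop(d,a,fn,k):
    x,y,X,Y=a; cv2.imwrite('pics/'+fn,cv2.resize(d['color'][y:Y,x:X,::-1],None,fx=k,fy=k,interpolation=2))
a=cv2.resize(d['color'][230:360,190:440],(750,390),interpolation=2)
cv2.imwrite('pics/crop1.png',a[:,:,::-1])
d=D['side'];print([ (round(v,1)) for v in ray(d,383,300,42)],ray(d,359,277,42),ray(d,302,164,200))
```

```text
white [274 198  43  33 671] [298.6 211.9] [37.7 32. ] 47.121097564697266 [[755.0, 57.0], [812.0, -4.0], [739.0, -70.0], [683.0, -10.0]] [747.1  -6.8  42. ]
white [ 321  235  113  113 4583] [376.7 290.5] [86.3 85.7] 64.44003295898438 [[590.0, -57.0], [675.0, -236.0], [496.0, -318.0], [413.0, -141.0]] [ 543.  -188.1  200. ]
white [201 253   9  26 199] [205.  265.5] [25.  8.] 90.0 [[641.0, 243.0], [641.0, 223.0], [577.0, 222.0], [577.0, 242.0]] [608.8 232.6  42. ]
white [240 253   6  26 141] [242.5 265.5] [25.  5.] 90.0 [[641.0, 143.0], [641.0, 130.0], [577.0, 130.0], [577.0, 143.0]] [608.9 136.6  42. ]
white [454 264  41  39 444] [474.3 283.3] [24.4 33.8] 54.462318420410156 [[564.0, -402.0], [614.0, -473.0], [563.0, -508.0], [513.0, -436.0]] [ 563.5 -454.6   42. ]
grey [353 238  35  17  36] [ 645.4 -173.7  200. ] [[627.0, -134.0], [666.0, -212.0], [664.0, -213.0], [625.0, -135.0]] 63.43495178222656
grey [ 343  256   69   70 2788] [ 542.7 -188.7  200. ] [[572.0, -108.0], [624.0, -218.0], [514.0, -269.0], [462.0, -159.0]] 64.53665161132812
grey [320 258  35  85 143] [518.2 -95.7 200. ] [
[... 153 characters left out ...]
885.0, 134.0], [728.0, 128.0], [723.0, 268.0]] 88.02507019042969
dark [ 89 236  37  65 897] [603.4 488.   30. ] [[673.0, 541.0], [689.0, 497.0], [534.0, 435.0], [518.0, 479.0]] 69.6235580444336
dark [ 197  242   55   62 2149] [591.5 185.4  30. ] [[513.0, 254.0], [670.0, 256.0], [670.0, 116.0], [513.0, 115.0]] -0.0
dark [ 611  259   29  141 3545] [ 448. -838.   30.] [[626.0, -810.0], [627.0, -882.0], [273.0, -865.0], [273.0, -795.0]] 90.0
dark [  0 406  45  42 936] [202.2 691.5  30. ] [[253.0, 750.0], [253.0, 638.0], [152.0, 634.0], [152.0, 745.0]] 90.0
[np.float64(602.4), np.float64(230.1), np.float64(42.0)] [606.44393942 134.8533608   42.        ] [ 536.51512789 -185.44645323  200.        ]
```

View pics/crop1.png

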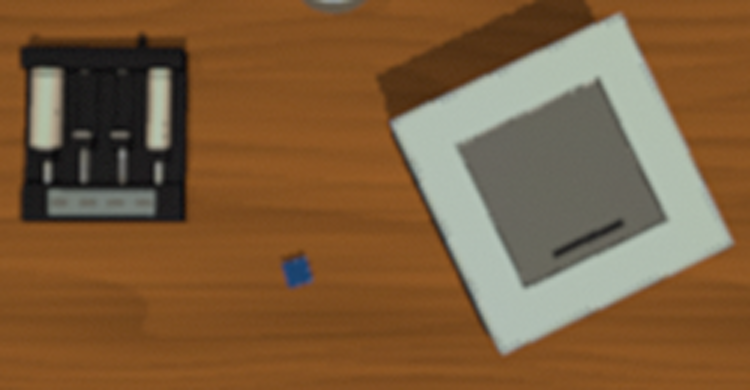

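The crop confirms charger yaw ≈ 0 and the thick cell at about (607,231). The bin centre is about (542,-188), with its slot on the edge nearest the robot. I'll set out now.

>>> {"name": "move_arm", "arguments": {
  "targets": "0.2 -3.7 -1.55 0 0 0 0;0.2 -3.7 -1.55 0 0 0 0;0.2 -3.7 -1.55 0 0 0 0;0.2 -3.7 -1.55 0 0 0 0;0.2 -3.7 -1.55 0 0 0 0"
}}

```text
clock: 0.52
eef_pos: [400.3, 448.1, 210.9]
tool_rot: [-3.141, -0.0, 2.728]
force: [1.6, 1.0, 0.2]
width: 50.9
gripper_force: 0.0
```

>>> {"name": "move_arm", "arguments": {
  "targets": "0.2 -3.7 -1.55 0 0 0 0;0.2 -3.7 -1.55 0 0 0 0;0.2 -3.7 -1.55 0 0 0 0;0.2 -3.7 -1.55 0 0 0 0;0.2 -3.7 -1.55 0 0 0 0"
}}

```text
clock: 0.93
eef_pos: [538.6, 302.7, 211.0]
tool_rot: [-3.141, -0.001, 2.728]
force: [0.4, -0.6, -0.8]
width: 51.2
gripper_force: 0.0
```

>>> {"name": "move_arm", "arguments": {
  "targets": "0.2 -3.1 -1.3 0 0 0 0;0.2 0 0 0 0 0 -6;0.2 0 0 0 0 0 -6;0.2 0 0 0 0 0 -6;0.2 0 0 0 0 0 -5.7"
}}

```text
clock: 1.35
eef_pos: [560.8, 279.6, 210.7]
tool_rot: [-3.141, -0.001, -3.137]
force: [-0.3, -0.0, -0.1]
width: 51.1
gripper_force: 0.0
```

>>> {"name": "move_arm", "arguments": {
  "targets": "0.2 -2.3 -2.4 0 0 0 0;0.2 -2.3 -2.4 0 0 0 0;0.2 0 0 3 0 0 0;0.2 0 0 3 0 0 0;0.2 0 0 0 0 0 0"
}}

```text
clock: 1.77
eef_pos: [603.0, 229.5, 145.3]
tool_rot: [-3.137, -0.011, 3.14]
force: [-1.3, -0.6, -1.1]
width: 51.2
gripper_force: 0.0
```

Run:
```python
from h import *
import pickle
d=get('wrist','w1.png');pickle.dump(d,open('w1.pkl','wb'))
print(read_state()['eef_pos'])
im=d['color'].astype(int)
w=((im.min(2)>110)&(im.max(2)-im.min(2)<60)).astype(np.uint8)
n,l,s,c=cv2.connectedComponentsWithStats(w)
for i in range(1,n):
    if s[i,4]>400:
        cn=cv2.findContours((l==i).astype(np.uint8),0,2)[0][0]; r=cv2.minAreaRect(cn)
        for z in(38,45):print(s[i],z,np.round(ray(d,*r[0],z),1),[np.round(ray(d,*p,z),0)[:2].tolist() for p in cv2.boxPoints(r)])
```

```text
[604.10535737 230.88113695 148.02162544]
[ 13  27  60  45 856] 38 [470.8  36.4  38. ] [[463.0, 17.0], [451.0, 48.0], [479.0, 56.0], [491.0, 25.0]]
[ 13  27  60  45 856] 45 [472.   41.4  45. ] [[464.0, 23.0], [453.0, 52.0], [480.0, 60.0], [492.0, 30.0]]
[ 201  118  122   30 3517] 38 [526.1 185.6  38. ] [[516.0, 142.0], [516.0, 231.0], [537.0, 231.0], [537.0, 139.0]]
[ 201  118  122   30 3517] 45 [525.9 186.8  45. ] [[516.0, 144.0], [516.0, 231.0], [536.0, 231.0], [536.0, 142.0]]
[ 192  194   32   82 1861] 38 [605.8 137.4  38. ] [[573.0, 128.0], [571.0, 148.0], [641.0, 148.0], [643.0, 126.0]]
[ 192  194   32   82 1861] 45 [603.6 139.8  45. ] [[572.0, 131.0], [570.0, 150.0], [638.0, 150.0], [640.0, 129.0]]
[ 309  195   34   85 2714] 38 [607.8 233.6  38. ] [[573.0, 220.0], [573.0, 246.0], [645.0, 248.0], [646.0, 220.0]]
[ 309  195   34   85 2714] 45 [605.6 233.5  45. ] [[572.0, 221.0], [572.0, 246.0], [642.0, 247.0], [642.0, 220.0]]
[618 244  22  30 539] 38 [626.5 485.8  38. ] [[614.0, 474.0], [614.0, 491.0], [640.0, 498.0], [640.0, 481.0]]
[618 244  22  30 539] 45 [623.7 479.2  45. ] [[
[... 270 characters left out ...]
7.0, 158.0]]
[384 298  30  57 655] 38 [689.9 299.7  38. ] [[664.0, 284.0], [660.0, 297.0], [717.0, 316.0], [722.0, 302.0]]
[384 298  30  57 655] 45 [685.5 297.9  45. ] [[660.0, 283.0], [656.0, 296.0], [712.0, 314.0], [717.0, 300.0]]
[    0   307   140   145 12769] 38 [749.9 -24.1  38. ] [[758.0, -121.0], [654.0, 32.0], [742.0, 71.0], [867.0, -93.0]]
[    0   307   140   145 12769] 45 [743.9 -17.5  45. ] [[752.0, -112.0], [651.0, 37.0], [736.0, 75.0], [858.0, -84.0]]
[ 255  360   85   21 1574] 38 [738.9 207.3  38. ] [[729.0, 168.0], [727.0, 246.0], [749.0, 247.0], [751.0, 167.0]]
[ 255  360   85   21 1574] 45 [733.3 207.9  45. ] [[724.0, 170.0], [722.0, 246.0], [743.0, 247.0], [745.0, 169.0]]
```

View pics/w1.png

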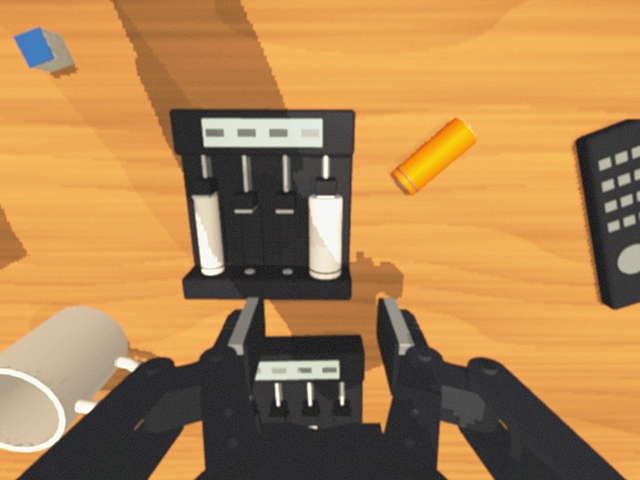

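The wrist view shows the thick cell at (325,236), between the finger lines and about 2 mm off centre in x and y. Descending.

>>> {"name": "move_arm", "arguments": {
  "targets": "0.2 -0.25 0.2 3 0 0 0;0.2 0 0 3 0 0 0;0.2 0 0 2 0 0 0;0.2 0 0 1.5 0 0 0;0.2 0 0 0 0 0 0"
}}

```text
clock: 2.23
eef_pos: [607.8, 234.3, 54.6]
tool_rot: [-3.14, -0.004, -3.141]
force: [-0.4, 0.2, -1.2]
width: 51.2
gripper_force: 0.0
```

>>> {"name": "move_arm", "arguments": {
  "targets": "0.2 0 0 0.8 0 0 0;0.2 0 0 0.7 0 0 0;0.2 0 0 0.5 0 0 0;0.2 0 0 0 0 0 0;0.2 0 0 0 0 0 0"
}}

```text
clock: 2.65
eef_pos: [609.6, 234.1, 36.7]
tool_rot: [3.141, 0.0, 3.141]
force: [0.5, -0.2, -0.0]
width: 51.1
gripper_force: 0.0
```

>>> {"name": "move_arm", "arguments": {
  "targets": "0.2 0.2 -0.1 0.5 0 0 0;0.2 0 0 0.3 0 0 0;-0.2 0 0 0 0 0 0;-1 0 0 0 0 0 0;-1 0 0 0 0 0 0"
}}

```text
clock: 3.07
eef_pos: [607.5, 233.0, 28.3]
tool_rot: [-3.141, -0.0, 3.141]
force: [-1.4, -2.8, 6.6]
width: 15.4
gripper_force: 11.9
```

>>> {"name": "move_arm", "arguments": {
  "targets": "-1 0 0 0 0 0 0;-1 0 0 0 0 0 0;-1 0 0 0 0 0 0;-1 0 0 0 0 0 0;-1 0 0 0 0 0 0"
}}

```text
clock: 3.48
eef_pos: [609.6, 233.4, 31.4]
tool_rot: [3.14, 0.004, 3.141]
force: [-1.3, -1.8, 14.4]
width: -0.1
gripper_force: 7.5
```

Run:
```python
from h import *
a=get('top')['color'][220:320,170:290];b=get('side')['color'][240:340,330:450]
w=get('wrist')['color'][80:380,120:520]
o=np.vstack([np.hstack([cv2.resize(a,(360,300)),cv2.resize(b,(360,300))]),cv2.copyMakeBorder(w,0,0,0,320,0)])
cv2.imwrite('pics/m1.png',o[:,:,::-1]);print(read_state())
```

```text
{'clock': 3.6333, 'qpos': array([-0.37466561,  0.84880111, -0.05869729,  1.64296118,  0.07413488,
        0.64758131,  1.09780393]), 'qd': array([-0.00154083,  0.00068684, -0.00140593, -0.00139014,  0.00140684,
       -0.00085594,  0.00085359]), 'tau': array([-5.10517079e-01, -5.22037911e+01, -5.37012387e-01, -1.20225406e+01,
       -1.11116264e-01, -8.15316550e-01, -8.64210888e-04]), 'eef_pos': array([609.54344182, 233.42145352,  31.33742039]), 'tool_rot': array([3.14041436, 0.00431286, 3.14104948]), 'force': array([-2.50159499, -1.66743997, 13.63044063]), 'torque': array([-0.37513432,  0.41815169, -0.01786241]), 'gripper_force': 7.524157986044884, 'width': 0.032893562577077665}
```

View pics/m1.png

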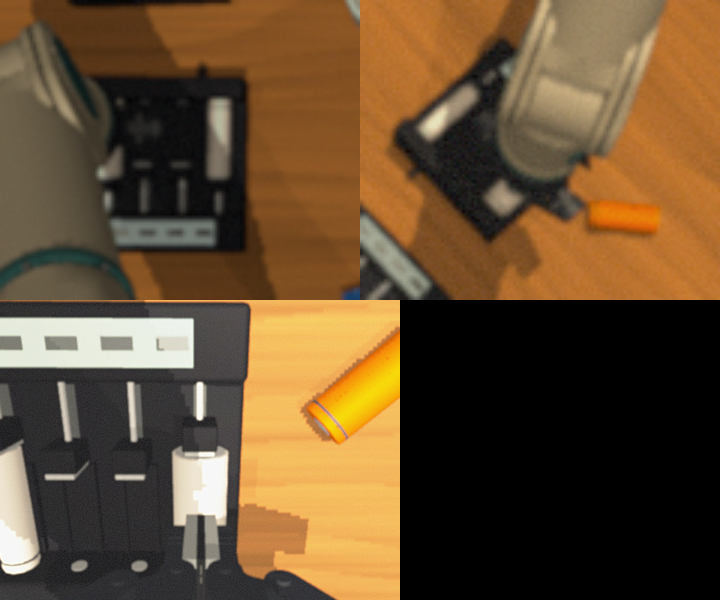

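The montage shows the thin cell undisturbed at left. The fingers look shut on top of the thick cell, with tips at about (320,295) in full wrist pixels. I'll check the tip height.

Run:
```python
from h import *
d=get('wrist');f,R,t=par(d);print('cam',-R.T@t,R[2])
for x in(597,608,620):
  for z in(31,51,56): print(x,z,np.round(proj(d,(x,233,z)),0))
for p in((607-32.5,233,38),(574.5,233,51),(639,233,51),(607,220,38),(607,246,38)):print(p,np.round(proj(d,p)))
im=d['color'].astype(int)
# cell width near slide end, row 240
r=np.where(im[240,260:380].min(1)>120)[0]+260;print(r.min(),r.max())
```

```text
cam [524.31357833 233.77222285 193.59407053] [ 0.33049141  0.00118997 -0.94380825]
597 31 [319. 269.]
597 51 [318. 287.]
597 56 [318. 292.]
608 31 [319. 288.]
608 51 [319. 308.]
608 56 [318. 314.]
620 31 [319. 309.]
620 51 [319. 330.]
620 56 [319. 337.]
(574.5, 233, 38) [319. 231.]
(574.5, 233, 51) [318. 241.]
(639, 233, 51) [319. 363.]
(607, 220, 38) [293. 293.]
(607, 246, 38) [345. 293.]
293 348
```

The shut tips appear to rest on the cell top (z≈51) while the reported TCP is 31. So in this pose the tips stand about 20 mm back from the reported TCP. I'll lift, open, go deeper while watching the force, and check with a picture before closing.

>>> {"name": "move_arm", "arguments": {
  "targets": "-1 0 0 -1.2 0 0 0;0.1 0 0 -0.8 0 0 0;0.1 0 0 0 0 0 0;0.1 0 0 0 0 0 0;0.1 0 0 0 0 0 0"
}}

```text
clock: 4.1
eef_pos: [607.1, 233.0, 48.0]
tool_rot: [-3.141, -0.001, 3.142]
force: [-0.5, 0.4, -0.6]
width: 46.6
gripper_force: 0.0
```

Run:
```python
from h import *
d=get('wrist');print(read_state()['eef_pos'],read_state()['width'],read_state()['force'])
for x in(597,608):
  for z in(48,53,68): print(x,z,np.round(proj(d,(x,233-23.5,z)),0),np.round(proj(d,(x,233+23.5,z)),0))
cv2.imwrite('pics/w3.png',d['color'][150:400,170:470,::-1].repeat(2,0).repeat(2,1))
```

```text
[606.92629291 232.96891431  47.74073512] 46.88371649948093 [-1.22292542  0.05756909  0.22262798]
597 48 [273. 274.] [365. 274.]
597 53 [272. 278.] [366. 278.]
597 68 [268. 292.] [371. 292.]
608 48 [274. 293.] [364. 293.]
608 53 [273. 298.] [366. 298.]
608 68 [269. 313.] [369. 313.]
```

View pics/w3.png

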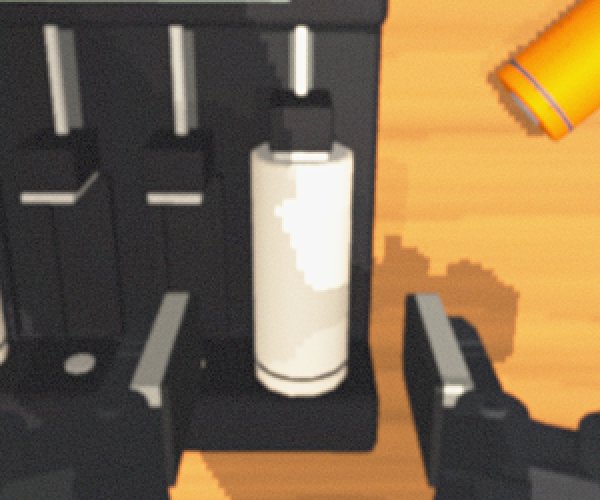

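The view shows the cell at (321,250) midway between the finger tips (264 and 377, row 296). The tips do stand about 20+ mm behind the reported TCP. Lowering in steps.

>>> {"name": "move_arm", "arguments": {
  "targets": "0.1 0 0 1.5 0 0 0;0.1 0 0 1.2 0 0 0;0.1 0 0 0.5 0 0 0;0.1 0 0 0 0 0 0;0.1 0 0 0 0 0 0"
}}

```text
clock: 4.57
eef_pos: [606.9, 232.9, 15.5]
tool_rot: [-3.141, -0.001, 3.141]
force: [-1.0, -0.2, -0.4]
width: 47.1
gripper_force: 0.0
```

>>> {"name": "move_arm", "arguments": {
  "targets": "0.1 0 0 0.3 0 0 0;0.1 0 0 0.3 0 0 0;0.1 0 0 0.2 0 0 0;0.1 0 0 0 0 0 0;0.1 0 0 0 0 0 0"
}}

```text
clock: 4.98
eef_pos: [607.4, 233.1, 8.3]
tool_rot: [3.142, -0.0, 3.141]
force: [0.8, 0.0, -0.2]
width: 47.2
gripper_force: 0.0
```

No contact at 8 mm, so the tips really are set back. Closing.

>>> {"name": "move_arm", "arguments": {
  "targets": "-0.2 0 0 0 0 0 0;-1 0 0 0 0 0 0;-1 0 0 0 0 0 0;-1 0 0 0 0 0 0;-1 0 0 0 0 0 0"
}}

```text
clock: 5.4
eef_pos: [607.6, 233.1, 8.8]
tool_rot: [3.142, 0.0, 3.141]
force: [-1.9, -1.5, 5.5]
width: 24.6
gripper_force: 59.0
```

>>> {"name": "move_arm", "arguments": {
  "targets": "-1 0 0 0 0 0 0;-1 0 0 0 0 0 0;-1 0 0 0 0 0 0"
}}

```text
clock: 5.65
eef_pos: [607.6, 233.1, 8.8]
tool_rot: [3.142, 0.0, 3.141]
force: [-0.7, -0.7, 5.5]
width: 24.2
gripper_force: 59.1
```

>>> {"name": "move_arm", "arguments": {
  "targets": "-1 0 0 -0.4 0 0 0;-1 0 0 -0.4 0 0 0;-1 0 0 -0.4 0 0 0;-1 0 0 0 0 0 0"
}}

```text
clock: 5.98
eef_pos: [607.5, 232.9, 20.7]
tool_rot: [-3.141, 0.0, 3.141]
force: [-0.3, -0.9, 1.1]
width: 24.5
gripper_force: 59.3
```

>>> {"name": "move_arm", "arguments": {
  "targets": "-1 0 0 -0.7 0 0 0;-1 0 0 -0.8 0 0 0;-1 0 0 -1 0 0 0;-1 0 0 -1 0 0 0;-1 0 0 0 0 0 0"
}}

```text
clock: 6.4
eef_pos: [608.9, 234.1, 58.4]
tool_rot: [3.14, 0.004, 3.142]
force: [0.7, 0.1, -0.8]
width: 24.3
gripper_force: 59.4
```

Run:
```python
from h import *
d=get('wrist');cv2.imwrite('pics/w4.png',d['color'][100:400,120:520,::-1]);s=read_state();print(s['eef_pos'],s['width'],s['gripper_force'])
```

```text
[608.40599535 233.77479515  57.32145058] 24.706927645011916 59.35222685337067
```

View pics/w4.png

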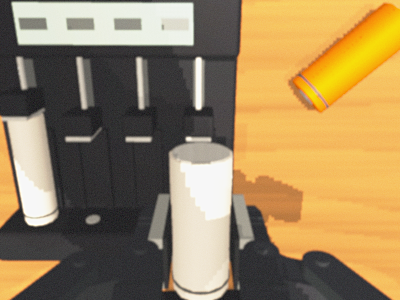

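The cell is held level with its bay slide sprung forward, and the thin cell is untouched at (30,160) in the crop. The cell centre is about 29 mm above the reported TCP. Lifting and carrying it to the bin.

>>> {"name": "move_arm", "arguments": {
  "targets": "-1 0 0 -3.6 0 0 0;-1 0 0 -3.7 0 0 0;-1 0 0 -3.7 0 0 0;-1 0 0 -3.7 0 0 0;-1 0 0 -3.3 0 0 0"
}}

```text
clock: 6.87
eef_pos: [607.1, 233.2, 237.6]
tool_rot: [3.141, 0.0, -3.142]
force: [1.1, 0.2, -1.8]
width: 24.9
gripper_force: 59.4
```

>>> {"name": "move_arm", "arguments": {
  "targets": "-1 0.7 -3.85 0 0 0 0;-1 0.7 -3.85 0 0 0 0;-1 0.7 -3.85 0 0 0 0;-1 0.7 -3.85 0 0 0 0;-1 0.7 -3.85 0 0 0 0"
}}

```text
clock: 7.28
eef_pos: [571.2, 39.0, 235.3]
tool_rot: [-3.141, -0.001, -3.141]
force: [0.5, -0.6, -1.0]
width: 24.1
gripper_force: 59.5
```

>>> {"name": "move_arm", "arguments": {
  "targets": "-1 0.7 -3.85 0 0 0 0;-1 0.7 -3.85 0 0 0 0;-1 0.7 -3.85 0 0 0 0;-1 0.7 -3.85 0 0 0 0;-1 0.7 -3.85 0 0 0 0"
}}

```text
clock: 7.7
eef_pos: [536.3, -153.4, 235.3]
tool_rot: [3.141, -0.001, -3.141]
force: [0.6, -0.2, -0.0]
width: 24.3
gripper_force: 59.5
```

>>> {"name": "move_arm", "arguments": {
  "targets": "-1 0 0 0 0 0 6.5;-1 0 0 0 0 0 6.5;-1 0 0 0 0 0 6.5;-1 0 0 0 0 0 6.5;-1 0 0 0 0 0 6.5"
}}

```text
clock: 8.12
eef_pos: [536.8, -151.8, 235.1]
tool_rot: [3.142, -0.001, 2.568]
force: [-1.0, -0.4, -0.9]
width: 24.2
gripper_force: 59.5
```

>>> {"name": "move_arm", "arguments": {
  "targets": "-1 0 0 0 0 0 6.5;-1 0 0 0 0 0 6.5;-1 0 0 0 0 0 6.5;-1 0 0 0 0 0 6.5;-1 0 0 0 0 0 6.5"
}}

```text
clock: 8.53
eef_pos: [536.9, -151.5, 235.1]
tool_rot: [-3.141, -0.001, 2.002]
force: [0.0, 0.2, -0.7]
width: 24.1
gripper_force: 59.5
```

Run:
```python
from h import *
d=get('wrist','w5.png');s=read_state();print(s['clock'],s['eef_pos'],s['tool_rot'],s['width'],s['gripper_force'],s['qpos'])
y=s['tool_rot'][2];t=np.array([530.6,-192.5])-s['eef_pos'][:2]
print('tx,ty mm',t@[np.cos(y),np.sin(y)],t@[np.sin(y),-np.cos(y)])
```

```text
8.5833 [ 536.93971958 -151.45378275  235.06000231] [-3.14096261e+00 -7.37848944e-04  1.99689564e+00] 24.092294559211414 59.46404278278351 [ 0.05384219  0.47919815  0.25549026  1.75355133 -0.14624572  0.92833644
  0.79583852]
tx,ty mm -34.755720341040266 -22.738159520363478
```

View pics/w5.png

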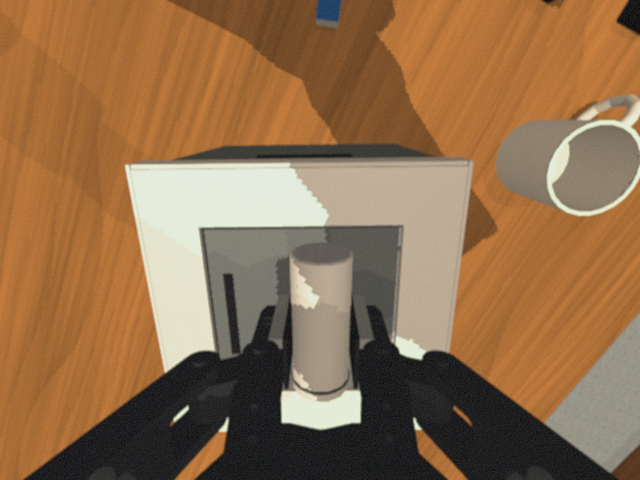

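The wrist view shows the flap with its slot on the left at (230,310), which is the free edge. Hinge knuckles are at the right, (400,250). The near opening corners are at (203,228) and (402,226); I'll check the centre from those.

Run:
```python
from h import *
d=get('wrist');a=ray(d,203,228,200);b=ray(d,402,226,200);print(a,b,np.linalg.norm(a-b))
u=(b-a)/np.linalg.norm(b-a);n=np.array([u[1],-u[0],0]);c=(a+b)/2+n*61
print('centre',c,'yaw',np.arctan2(u[1],u[0]))
s=read_state();y=s['tool_rot'][2]
t=(c-12*u)[:2]-s['eef_pos'][:2];print(t@[np.cos(y),np.sin(y)],t@[np.sin(y),-np.cos(y)],y)
```

```text
[ 463.29905759 -158.44732379  200.        ] [ 570.38499133 -108.33946556  200.        ] 118.22941538156925
centre [ 542.69497605 -188.64395932  200.        ] yaw 0.4376574567807324
-36.098261747747024 -22.51628512267625 2.0069123759315888
```

>>> {"name": "move_arm", "arguments": {
  "targets": "-1 -1.8 -1.15 0 0 0 0;-1 -1.75 -1.1 0 0 0 0;-1 0 0 2.5 0 0 0;-1 0 0 2 0 0 0;-1 0 0 0 0 0 0"
}}

```text
clock: 9.05
eef_pos: [529.0, -192.6, 186.9]
tool_rot: [-3.136, -0.005, 2.009]
force: [-2.0, 0.7, -2.0]
width: 24.5
gripper_force: 59.5
```

>>> {"name": "move_arm", "arguments": {
  "targets": "-1 0 0 1 0 0 0;-1 0 0 1 0 0 0;-1 0 0 1 0 0 0;-1 0 0 0.5 0 0 0;-1 0 0 0 0 0 0"
}}

```text
clock: 9.47
eef_pos: [532.0, -193.4, 154.6]
tool_rot: [-3.141, -0.0, 2.008]
force: [0.2, 0.5, 2.3]
width: 24.4
gripper_force: 60.7
```

>>> {"name": "move_arm", "arguments": {
  "targets": "-1 0 0 0.8 0 0 0;-1 0 0 0.8 0 0 0;-1 0 0 0.8 0 0 0;-1 0 0 0 0 0 0;-1 0 0 0 0 0 0"
}}

```text
clock: 9.88
eef_pos: [530.1, -193.8, 130.2]
tool_rot: [-3.138, -0.002, 2.007]
force: [-1.9, -1.3, -0.3]
width: 24.4
gripper_force: 61.5
```

Run:
```python
from h import *
d=get('wrist','w6.png');s=read_state();print(s['eef_pos'],s['force'],s['width'],s['gripper_force'])
```

```text
[ 530.00512143 -193.86470691  130.41319477] [-2.77854395 -1.45309994  0.50409072] 24.089888712512572 61.57952857829514
```

View pics/w6.png

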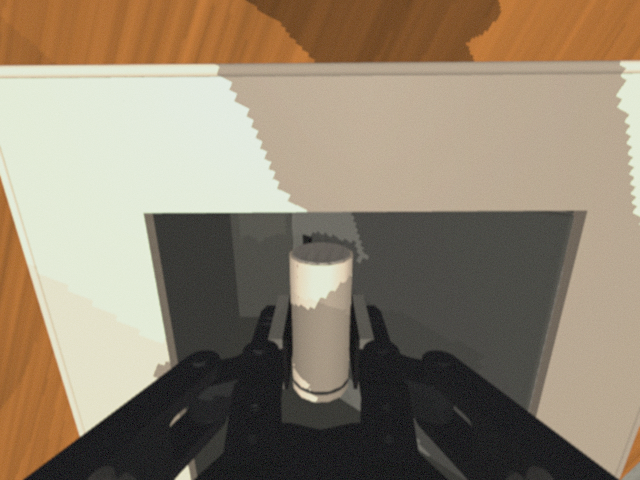

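The flap is open, with its free edge near (295,240), and the cell is in the opening. I'll go 6 mm deeper, open to about 40 mm, and withdraw with the fingers kept narrow.

>>> {"name": "move_arm", "arguments": {
  "targets": "-1 0 0 0.6 0 0 0;-1 0 0 0 0 0 0;-0.06 0 0 0 0 0 0;-0.06 0 0 0 0 0 0;-0.06 0 0 0 0 0 0"
}}

```text
clock: 10.35
eef_pos: [534.8, -192.5, 126.1]
tool_rot: [3.137, 0.002, 2.009]
force: [5.6, 2.5, 2.5]
width: 40.2
gripper_force: 1.3
```

>>> {"name": "move_arm", "arguments": {
  "targets": "-0.06 0 0 0 0 0 0;-0.06 0 0 0 0 0 0;-0.06 0 0 0 0 0 0"
}}

```text
clock: 10.6
eef_pos: [534.8, -192.6, 126.2]
tool_rot: [3.137, 0.002, 2.009]
force: [5.4, 2.5, 1.8]
width: 40.3
gripper_force: 1.3
```

Run:
```python
from h import *
d=get('wrist','w7.png');s=read_state();print(s['eef_pos'],s['force'],s['width'],s['gripper_force'])
```

```text
[ 534.84089116 -192.59590233  126.18540757] [4.67332597 2.28016587 2.22335269] 40.16959752787201 1.349531831801869
```

View pics/w7.png

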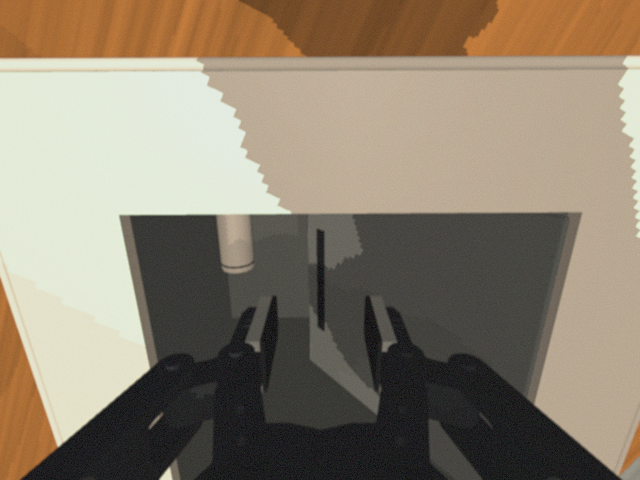

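The cell lies on the bin floor at (236,245), and the flap rests on the hinge-side finger. Withdrawing.

>>> {"name": "move_arm", "arguments": {
  "targets": "-0.06 0 0 -0.7 0 0 0;-0.06 0 0 -1 0 0 0;-0.06 0 0 -1 0 0 0;-0.06 0 0 0 0 0 0"
}}

```text
clock: 10.98
eef_pos: [531.9, -194.6, 154.6]
tool_rot: [3.141, 0.002, 2.006]
force: [-2.3, -0.2, 2.3]
width: 40.0
gripper_force: 1.6
```

>>> {"name": "move_arm", "arguments": {
  "targets": "-0.06 0 0 -1 0 0 0;-0.06 0 0 -1 0 0 0;-0.06 0 0 -1.5 0 0 0;-0.06 0 0 -1.5 0 0 0;-0.06 0 0 -1.5 0 0 0"
}}

```text
clock: 11.4
eef_pos: [532.6, -193.3, 218.7]
tool_rot: [3.14, 0.0, 2.007]
force: [-0.1, 0.7, 0.7]
width: 40.1
gripper_force: 0.0
```

>>> {"name": "move_arm", "arguments": {
  "targets": "-0.06 0 0 -3 0 0 0;-0.06 0 0 -3 0 0 0;-0.06 0 0 -3 0 0 0;-0.06 0 0 0 0 0 0;-0.06 0 0 0 0 0 0"
}}

```text
clock: 11.82
eef_pos: [533.4, -193.7, 309.8]
tool_rot: [3.137, 0.003, 2.007]
force: [-0.5, -0.6, -0.1]
width: 40.1
gripper_force: 0.0
```

Run:
```python
from h import *
w=get('wrist')['color'];t=get('top')['color'];s=read_state();print(s['eef_pos'],s['force'],s['qd'])
cv2.imwrite('pics/w8.png',np.hstack([cv2.resize(w,(400,300)),cv2.resize(t[130:400,80:440],(400,300))])[:,:,::-1])
```

```text
[ 531.68263543 -193.04421902  306.95187478] [-0.25772405  0.03119932 -0.17081501] [ 0.00073372  0.02104153 -0.00089202  0.01490352  0.00049079 -0.00030306
 -0.00112415]
```

View pics/w8.png

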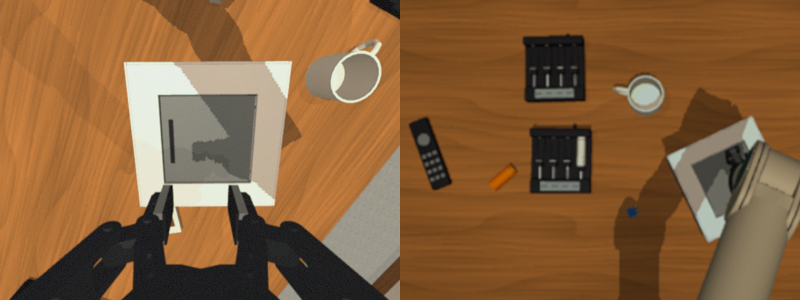

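The flap is closed flush at (207,140) in the left panel, with no cell on the lid. In the right panel the thin cell is still in its bay at (581,150), and everything else stands where it was.

```bash
python3 -c "
from h import *
print(order.finish_job())"
```

```text
the job is handed in; nothing more can be done
None
```

I pulled the thick cell from the charger and pushed it through the flap into the bin. The last pictures show the flap closed and the thin cell and other things in place. The job is handed in (no verdict was returned), though my first grasp closed on top of the cell (about 14 N) before the second one held.

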